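# Mix jaggery into the karahi of nuts

## Task

Lift the lid off the karahi and set it flat on the empty white plate, then put every jaggery lump from the steel thali in with the nuts. Take the wooden stick from its tumbler and, with its foot right down among the nuts, stir round at least three full turns, in circles some 5 cm across about the middle. Then stand the stick back in its tumbler and put the lid back on, flat on the rim, with all nuts and lumps inside and the cup and small brown bowl left where they are.

Things in the scene. Friction and masses are not known exactly. Their poses are not given: they have to be found in the camera images.
- pot: fixed round-bottomed steel karahi (pan), 190 mm across at the rim, 80 mm high, lidded at the start; origin: centre of its underside, z up. Inside (wall 4 mm): flat floor 60 mm across at 5 mm height, then sloping gently up to 13 mm height at 148 mm across, steeper to 36 mm height at 176 mm, nearly upright to the rim (182 mm). Brass handle loops reach out along +y and -y to 128 mm, 60 to 80 mm high
- pot_in (a point): centre of the karahi's inner floor, 5 mm above the table
- pot_rim (a point): centre of the karahi's mouth, 80 mm above the table
- lid: loose round steel lid, 0.2 kg, 186 mm across; origin: centre of its underside. A plug 158 mm across and 6 mm deep fits loosely in the karahi's rim, the 4 mm flange above rests on it (seated: origin at 74 mm height); domed to 13.5 mm at the middle. On the centre an upright brass knob 24 mm across, from 10 to 44 mm above the origin
- lid_knob (a point): on the knob's axis, 34 mm above the lid's origin (10 mm below the knob's top): where to grip
- plate: empty flat white ceramic plate, fixed, 200 mm across, top 6 mm above the table (rim 8 mm); origin: centre of its underside. The lid is to be set here meanwhile; the plate and the thali may stand on either side
- thali: flat round steel tray of the same size as the plate, fixed, top 6 mm above the table (rim 8 mm), carrying the jaggery lumps; origin: centre of its underside
- tumbler: short open steel tumbler, fixed, 56 mm across and 70 mm high, inner floor 4 mm above the table and 44 mm across, mouth 50 mm across; origin: centre of its underside. The stirring stick stands in it
- stick: loose wooden stirring stick, 110 g, 180 mm tall, upright; origin: centre of the flat underside of its foot, z up the stick. Foot 25 mm across and 20 mm high (lower edge slightly bevelled), tapering at 30 mm to the 12 mm round shaft; square handle 18 x 18 mm, faces square to its x and y, from 124 to 180 mm above the origin
- stick_grip (a point): on the stick's axis in the handle, 155 mm above its underside: where to grip
- lump0: brown jaggery lump, a rounded block 26 (x) x 21 (y) x 18 (z) mm, 14 g, flat on the thali; origin: centre of its underside. Two to four lumps are there; an absent one reads None
- lump1: brown jaggery lump, a rounded block 26 (x) x 21 (y) x 18 (z) mm, 14 g, flat on the thali; origin: centre of its underside. Two to four lumps are there; an absent one reads None
- lump2: brown jaggery lump, a rounded block 26 (x) x 21 (y) x 18 (z) mm, 14 g, flat on the thali; origin: centre of its underside. Two to four lumps are there; an absent one reads None
- lump3: brown jaggery lump, a rounded block 26 (x) x 21 (y) x 18 (z) mm, 14 g, flat on the thali; origin: centre of its underside. Two to four lumps are there; an absent one reads None
- nut0: hazelnut in its shell, a ball 20 mm across, loose in the karahi; origin: its centre
- nut1: hazelnut in its shell, a ball 20 mm across, loose in the karahi; origin: its centre
- nut2: hazelnut in its shell, a ball 20 mm across, loose in the karahi; origin: its centre
- nut3: hazelnut in its shell, a ball 20 mm across, loose in the karahi; origin: its centre
- nut4: hazelnut in its shell, a ball 20 mm across, loose in the karahi; origin: its centre
- nut5: hazelnut in its shell, a ball 20 mm across, loose in the karahi; origin: its centre
- cup: bystander: white soup cup, 84 mm across, 65 mm high; leave alone; origin: centre of its underside
- katori: bystander: small brown bowl, 84 mm across, 45 mm high; leave alone; origin: centre of its underside
There are look-alikes about, which are no part of the job. What is shaped like the lump0 but blue is not meant. What is shaped like the lid but blue is not meant.

How it is judged:
By the outcome, as a careful person would: the job done as asked, in the order asked, and still so for the second after the job is handed in, with the robot touching nothing.
Of lump0, lump1, lump2, lump3 only 2 to 4 are there at a start; the rules pass over those that are not, and their reading is None.
At some moment in a run one of lump0, lump1, lump2, lump3 may be knocked a few centimetres aside while the robot is not near it.
It also fails if it takes over 210 s, if anything falls off the work surface, if the arm or the gripper's body presses on something with over 40 N, if the wrist force passes 120 N, or if a joint passes its speed limit or range.

## Robot

A 7-joint arm with a two-finger parallel gripper is mounted at the origin on the work surface. World frame = base frame: x ahead of the robot, y to its left, z up, the work surface at z = 0. Lengths are in m, angles in rad, forces in N, time in s.
With the tool pointing down it reaches from about 0.35 to 0.9 m from the base axis. Payload 19.9 kg.
Tool frame: the origin (TCP) lies between the finger pads; the fingertips stand 19 mm ahead of it and the grasp point (between the pads) is the TCP; z points along the fingers, y is the line along which they close (so a half turn about z gives the same grasp; the last joint's range is limited). The gripper opens to 94 mm and grips with 3 to 60 N. Pads are 16 mm wide; open, the fingers measure 119 mm over their backs; the gripper's body (75 mm by 177 mm) begins 78 mm behind the grasp point.
Start: joints at [-1.141, 0.417, -0.01, 1.614, 0.005, 1.111, -0.053], TCP at [0.283, 0.557, 0.195] pointing down, gripper open.
Joint ranges: [-2.81, 2.81], [-0.39, 2.02], [-1.27, 1.25], [0.06, 2.57], [-1.19, 4.33], [0.19, 2], [-2.82, 2.82]. Speed limits (rad/s): [1.89, 1.89, 2.39, 2.39, 3.01, 3.01, 3.01].

## Interface

Orientations are given as a 3x3 rotation matrix whose columns are the frame's x, y, z axes.
In Python, from rig import robot gives the robot as it stands. Calls block until the motion is done:
- robot.move_ptp(position, orientation): joint-space move of the TCP to a pose.
- robot.move_linear(position, velocity=0.15, frame=None, threshold=None): straight line of the TCP; frame=None keeps the orientation; velocity is the mean speed in m/s. With threshold (N) it stops when the force on the tool has changed by that much, and returns True; else False.
- robot.goto_joints(angles): joint-space move.
- robot.gripper_to(opening): finger opening in m; the grip force is fixed at half the most; returns when the fingers have stopped.
- robot.pause(seconds).
- robot.ik(position, orientation): joint angles nearest the present ones, or None.
- robot.get_state(): the state.
- robot.grab_frame(name): name is "side" or "top" or "wrist"; returns the picture (480x640x3 uint8, red, green, blue); there is no depth.
- robot.camera_info(name): a dict with "fx", "fy", "cx", "cy" (pixels), "rvec" (rotation vector, rad) and "tvec" (3), from world to camera coordinates, as OpenCV has them. Camera axes: x right, y down, z forward; pixel columns grow to the right and rows downward; lengths in m; the calibration is good to about 2 mm. A picture is of the moment at which its call begins: read the wrist's pose just before it. camera_info takes no time and is no camera call; for the wrist camera it gives the pose at the moment of the call.
A pose or a line that the arm cannot do raises robot.PlanningError and nothing moves.
- robot.sign_off(): hands the job in; it is judged then, once.
The state is a dict: "time": time; "qpos": joint angles; "joint_vel": joint speeds; "effort": joint torques, N m; "ee_pos": TCP position; "tool_rot": TCP orientation; "force": force on the tool from outside, world axes, zero at the start; "moment": the same for the moment, N m; "opening": finger opening in m; "grasp_force": force on a finger pad.
Only numpy, scipy, OpenCV 4.12 (cv2) and the standard library are available. Lean on these libraries where they do the work, as an engineer would, in place of code of your own. Each camera call takes 0.05 s, during which the arm holds its last target. There are 200 camera calls.

## Working session

There is one attempt and no reset: what is moved stays moved. The work goes in short steps, each a Python script; the robot and the scene stay as the last script left them, time stands still between calls to the robot, and variables do not carry over. Pictures are saved under pics/ and viewed, at most 14 in all, crops included, and the job is handed in when it is done.

```bash
ls; mkdir -p pics
python3 - <<'E'
from rig import robot
import cv2,numpy as np
s=robot.get_state();print(s['time'],s['ee_pos'],s['tool_rot'])
for n in('top','side'):
    f=robot.grab_frame(n);cv2.imwrite(f'pics/{n}0.png',f[:,:,::-1])
    c=robot.camera_info(n);R=cv2.Rodrigues(np.array(c['rvec']))[0];print(n,c,-R.T@np.array(c['tvec']),R)
E
```

```text
pics
0.0 [0.28332131 0.55665753 0.19433538] [[-8.91228198e-01  4.53554914e-01 -4.88367434e-04]
 [ 4.53555172e-01  8.91227515e-01 -1.10570088e-03]
 [-6.62495736e-05 -1.20693338e-03 -9.99999269e-01]]
top {'fx': 474.15880718360194, 'fy': 474.15880718360194, 'cx': 324.3250248550266, 'cy': 239.11972036850932, 'rvec': array([ 2.14340454, -2.18370535,  0.05195848]), 'tvec': array([0.02216937, 0.53734142, 0.96021665])} [ 0.45741248 -0.01995028  1.00080923] [[-0.01722607 -0.99926661 -0.03419792]
 [-0.99650933  0.01995273 -0.08106196]
 [ 0.08168485  0.03268216 -0.99612221]]
side {'fx': 487.5564360148129, 'fy': 487.5564360148129, 'cx': 313.3313307749499, 'cy': 242.88930437082905, 'rvec': array([ 2.0551181 , -0.49022885,  0.28361036]), 'tvec': array([-0.45145008,  0.20956141,  0.78359023])} [ 0.14364425 -0.71262548  0.57729374] [[ 0.89186481 -0.45229863  0.00176565]
 [-0.22698889 -0.4509576  -0.86319945]
 [ 0.39122016  0.76945643 -0.50485997]]
```

View pics/top0.png

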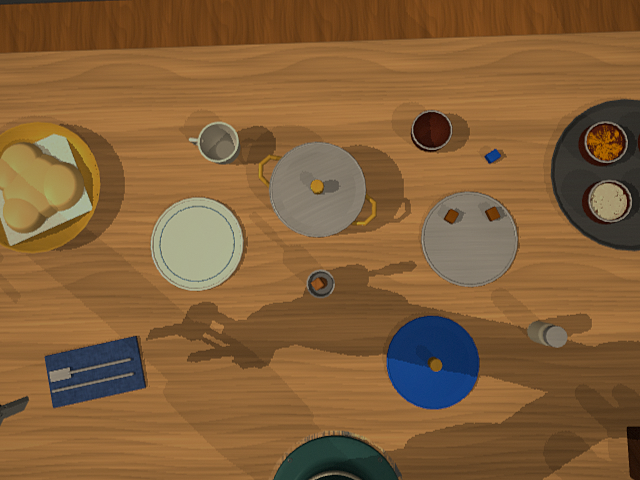

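View pics/side0.png

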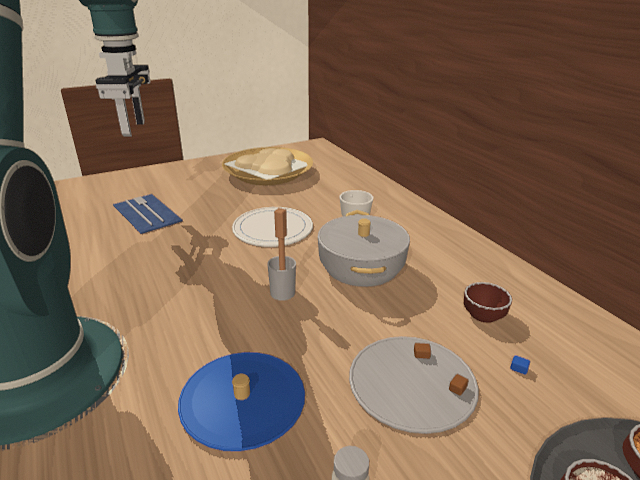

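Candidates in the top view:
- **Lids:** the steel one on the karahi (318,190), knob (317,187), is the one I want. The blue one (433,362) is a look-alike.
- **Lumps:** brown ones on the thali at (452,216) and (492,214). The blue block (493,156) is a look-alike, and the stick handle (320,283) is also brown.
- **Round dishes:** the plate (198,244) is white with a ring, and the thali (470,239) is steel and holds the lumps.

The cup is at (218,142) and the katori at (432,130).

```bash
cat > h.py <<'E'
from rig import robot
import cv2,numpy as np
def cam(n):
    c=robot.camera_info(n);R=cv2.Rodrigues(np.array(c['rvec']))[0]
    K=np.array([[c['fx'],0,c['cx']],[0,c['fy'],c['cy']],[0,0,1]]);return K,R,np.array(c['tvec'])
def ray(C,p):
    K,R,t=C;d=R.T@np.linalg.inv(K)@np.array([p[0],p[1],1.]);return -R.T@t,d
def onz(C,p,z):
    o,d=ray(C,p);return o+d*(z-o[2])/d[2]
def proj(C,P):
    K,R,t=C;q=K@(R@np.array(P)+t);return q[:2]/q[2]
def tri(C1,p1,C2,p2):
    o1,d1=ray(C1,p1);o2,d2=ray(C2,p2);d1/=np.linalg.norm(d1);d2/=np.linalg.norm(d2)
    s=np.linalg.lstsq(np.c_[d1,-d2],o2-o1,rcond=None)[0];a=o1+s[0]*d1;b=o2+s[1]*d2
    return (a+b)/2,np.linalg.norm(a-b)
def blobs(f,lo,hi,box=None,amin=15):
    hsv=cv2.cvtColor(f,cv2.COLOR_RGB2HSV);m=cv2.inRange(hsv,np.array(lo),np.array(hi))
    if box is not None:
        k=np.zeros_like(m);k[box[1]:box[3],box[0]:box[2]]=255;m&=k
    cs,_=cv2.findContours(m,cv2.RETR_EXTERNAL,cv2.CHAIN_APPROX_NONE)
    return sorted([c for c in cs if cv2.contourArea(c)>=amin],key=cv2.contourArea,reverse=True)
def cen(c):
    m=cv2.moments(c);return np.array([m['m10'],m['m01']])/m['m00']
def down(yaw):  # closing axis y at angle yaw in world
    y=np.array([np.cos(yaw),np.sin(yaw),0]);z=np.array([0,0,-1.]);return np.c_[np.cross(y,z),y,z]
E
python3 - <<'E'
from h import *
T=cam('top');S=cam('side')
ft=cv2.imread('pics/top0.png')[:,:,::-1].copy();fs=cv2.imread('pics/side0.png')[:,:,::-1].copy()
for n,p in dict(top=[(452,216),(317,187),(320,283),(350,170),(440,260),(198,244),(60,200),(300,160)],side=[(422,351),(364,230),(281,225),(380,240)]).items():
    f=ft if n=='top' else fs;h=cv2.cvtColor(f,cv2.COLOR_RGB2HSV);print(n,[(q,h[q[1],q[0]].tolist()) for q in p])
for nm,box in dict(thali=(410,185,530,295),plate=(145,190,250,298),lid=(262,135,372,242),tum=(300,265,340,302)).items():
    h=cv2.cvtColor(ft,cv2.COLOR_RGB2HSV);m=cv2.inRange(h,np.array([0,0,60]),np.array([179,75,255]))
    k=np.zeros_like(m);k[box[1]:box[3],box[0]:box[2]]=255;m&=k
    m=cv2.morphologyEx(m,cv2.MORPH_OPEN,np.ones((3,3)))
    cs=cv2.findContours(m,cv2.RETR_EXTERNAL,cv2.CHAIN_APPROX_NONE)[0];c=max(cs,key=cv2.contourArea)
    e=cv2.fitEllipse(cv2.convexHull(c));z=dict(thali=.008,plate=.008,lid=.08,tum=.07)[nm]
    print(nm,e,onz(T,e[0],z).round(4))
v=np.hstack([cv2.resize(ft[130:300,255:345],None,fx=3.5,fy=3.5,interpolation=2),cv2.resize(ft[130:300,415:530],None,fx=3.5,fy=3.5,interpolation=2)])
cv2.imwrite('pics/crop1.png',v[:,:,::-1])
E
```

```text
top [((452, 216), [14, 234, 110]), ((317, 187), [20, 201, 174]), ((320, 283), [13, 195, 153]), ((350, 170), [18, 46, 127]), ((440, 260), [19, 46, 133]), ((198, 244), [33, 48, 175]), ((60, 200), [24, 129, 168]), ((300, 160), [18, 47, 125])]
side [((422, 351), [13, 162, 132]), ((364, 230), [18, 132, 174]), ((281, 225), [13, 138, 153]), ((380, 240), [15, 27, 171])]
thali ((469.03118896484375, 238.8183135986328), (94.2211685180664, 96.62626647949219), 120.40148162841797) [ 0.5334 -0.2885  0.008 ]
plate ((196.64404296875, 243.60426330566406), (91.55821228027344, 93.875732421875), 31.960655212402344) [0.5347 0.2836 0.008 ]
lid ((317.0965576171875, 189.1115264892578), (94.67562103271484, 96.53397369384766), 87.60252380371094) [0.6319 0.0228 0.08  ]
tum ((323.0827331542969, 282.54034423828125), (21.172992706298828, 23.005245208740234), 56.135955810546875) [0.4486 0.0145 0.07  ]
```

View pics/crop1.png

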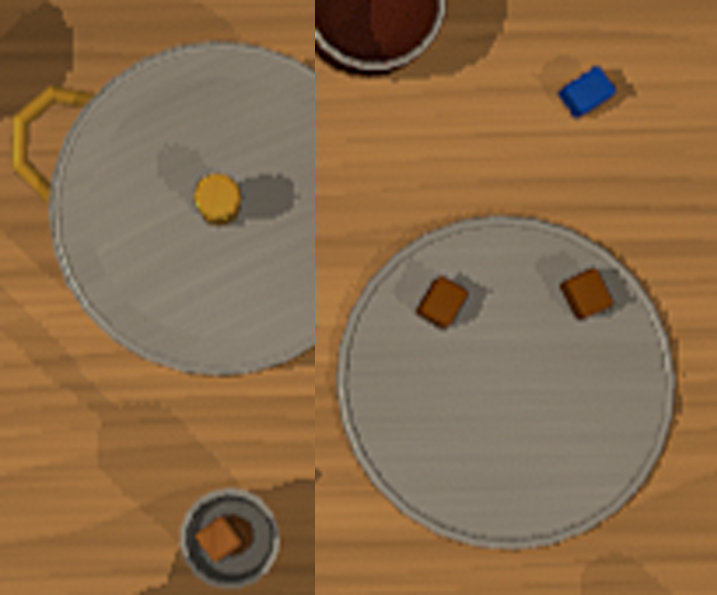

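The crop confirms the choice: steel lid with its brass knob at top px (317,187), stick handle in the tumbler, and two brown lumps on the thali. Next I refine the numbers and move above the knob.

Run:
```python
from h import *
T=cam('top');S=cam('side')
ft=cv2.imread('pics/top0.png')[:,:,::-1].copy();fs=cv2.imread('pics/side0.png')[:,:,::-1].copy()
c=blobs(ft,(15,140,110),(25,255,255),(300,172,335,205))[0];k=onz(T,cen(c),.117);print('knob',cen(c),cv2.contourArea(c),k)
for c in blobs(ft,(5,150,40),(17,255,255),(425,190,520,290)):
    r=cv2.minAreaRect(c);w=np.array([onz(T,p,.022)[:2] for p in cv2.boxPoints(r)]);print('lump',r,onz(T,cen(c),.022).round(4),(w[1]-w[0]).round(4),(w[2]-w[1]).round(4))
c=blobs(ft,(9,160,135),(17,255,255),(308,270,334,296),5)[0];r=cv2.minAreaRect(c);w=np.array([onz(T,p,.184)[:2] for p in cv2.boxPoints(r)])
print('stick',r,onz(T,cen(c),.184),w.round(4).tolist())
robot.move_ptp([k[0],k[1],.24],down(np.pi/2))
s=robot.get_state();print(s['time'],s['ee_pos'],s['qpos'])
C=cam('wrist');print('campos',ray(C,(320,240)))
f=robot.grab_frame('wrist');cv2.imwrite('pics/w1.png',f[:,:,::-1])
print('knob proj',proj(C,[k[0],k[1],.118]))
```

```text
knob [316.59679767 185.86171761] 114.5 [0.63113045 0.02191515 0.117     ]
lump ((472.0, 239.49996948242188), (93.99998474121094, 98.99998474121094), -0.0) [ 0.5248 -0.3067  0.022 ] [ 0.2042 -0.007 ] [-0.0045 -0.1924]
lump ((492.10003662109375, 213.7000274658203), (12.074767112731934, 11.180339813232422), 63.43495178222656) [ 0.5834 -0.334   0.022 ] [ 0.0099 -0.0208] [-0.0226 -0.0099]
lump ((450.9769287109375, 215.9154052734375), (10.294882774353027, 12.775577545166016), 29.744882583618164) [ 0.5804 -0.2499  0.022 ] [ 0.0228 -0.0138] [-0.011  -0.0179]
stick ((316.65380859375, 283.7307434082031), (8.043152809143066, 8.597853660583496), 56.3099365234375) [0.44740851 0.02075008 0.184     ] [[0.4496, 0.0313], [0.4576, 0.0189], [0.446, 0.0114], [0.4381, 0.0238]]
2.3833 [0.63107822 0.02298989 0.23986516] [-0.3062753   0.40335139  0.299197    1.55283989 -0.12455535  1.20434655
  1.58700336]
campos (array([0.55264761, 0.02251045, 0.43030391]), array([ 0.28051519,  0.01042668, -0.95985319]))
knob proj [315.2231097 225.1467872]
```

View pics/w1.png

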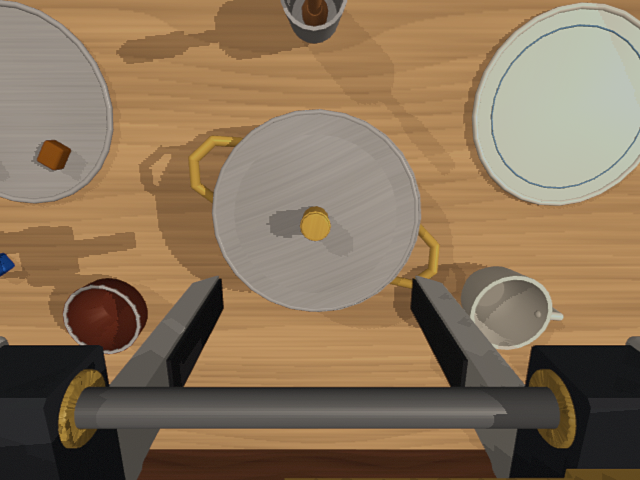

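The wrist view shows the lid with its knob at (315,225), exactly as predicted, and the two-handled karahi, plate and cup clear of the fingers. Gripping the lid.

Run:
```python
from h import *
robot.gripper_to(.05)
k=[.631,.0215]
robot.move_linear([*k,.14]);print(robot.move_linear([*k,.1102],velocity=.04,threshold=8))
s=robot.get_state();print(s['ee_pos'])
robot.gripper_to(0.0);s=robot.get_state();print(s['opening'],s['grasp_force'],s['ee_pos'])
robot.move_linear([*k,.2],velocity=.1);s=robot.get_state();print(s['opening'],s['grasp_force'],s['force'])
p=[.5347,.2836]
robot.move_linear([*p,.15],frame=None,velocity=.2)
robot.move_linear([*p,.055],velocity=.1)
print(robot.move_linear([*p,.037],velocity=.02,threshold=3));s=robot.get_state();print(s['time'],s['ee_pos'],s['force'])
robot.gripper_to(.05);robot.move_linear([*p,.2],velocity=.15)
robot.move_linear([.53,.13,.3],velocity=.2)
f=robot.grab_frame('top');cv2.imwrite('pics/top1.png',f[:,:,::-1]);print(robot.get_state()['time'])
```

```text
False
[0.63114717 0.02147274 0.11040988]
0.00048264351668611256 0.0 [0.63102322 0.02151808 0.11022835]
0.0003634583056195351 0.0 [ 0.048118    0.32431056 -0.01888212]
False
10.6 [0.53477319 0.2836534  0.03713407] [-0.09759883 -0.14599243  0.34426364]
13.85
```

View pics/top1.png

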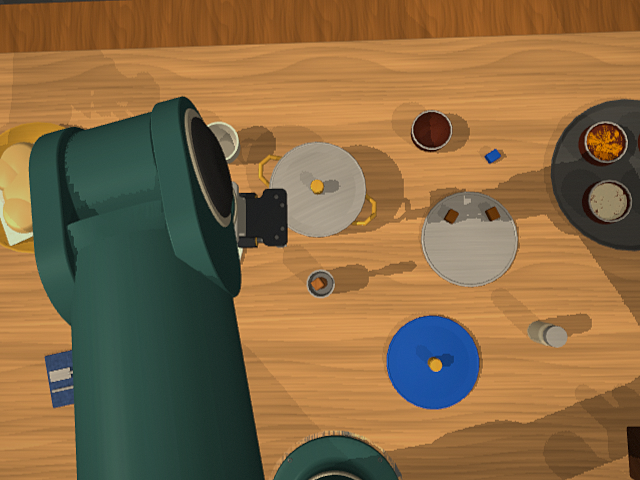

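The grasp missed: the fingers closed to zero, and the lid is still on the karahi with its knob at (317,187). I'll go back to the grasp pose, still open, and look from close by.

Run:
```python
from h import *
k=[.631,.0215]
robot.move_linear([*k,.2],velocity=.2);robot.move_linear([*k,.125],velocity=.08)
s=robot.get_state();print(s['time'],s['ee_pos'],s['opening'])
a=robot.grab_frame('side');b=robot.grab_frame('wrist')
S=cam('side');W=cam('wrist')
print(proj(S,[*k,.125]),proj(S,[*k,.106]),proj(W,[*k,.106]),proj(W,[*k,.118]))
v=np.hstack([cv2.resize(a[130:300,280:450],(400,400)),cv2.resize(b[120:360,200:440],(400,400))])
cv2.imwrite('pics/c2.png',v[:,:,::-1])
```

```text
15.9833 [0.63131642 0.02147179 0.12551288] 0.04991814663887804
[363.7838602 217.4858111] [363.28026191 225.77989196] [316.71045448 268.01391979] [316.7469731  275.75150903]
```

View pics/c2.png

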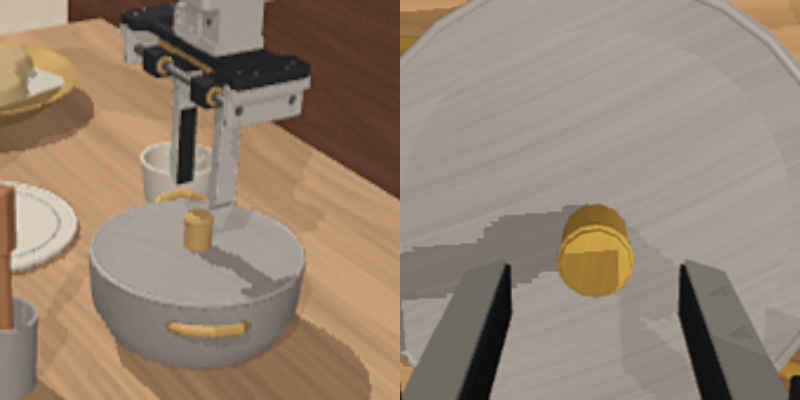

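In this view the knob is at wrist px (317,276), as predicted, but the fingertips aren't where the TCP implies. They sit at about side (366,213), not (363,226), and at wrist v≈291, not 268. I'll triangulate the actual tips.

Run:
```python
from h import *
S=cam('side');W=cam('wrist')
print(tri(S,(366.5,213),W,(316.7,291)))
# near (-x) inner tip corners: wrist (510,262),(680,262) in crop
f=lambda p:((p[0]-400)*.6+200,p[1]*.6+120)
g=lambda p:(p[0]*.425+280,p[1]*.425+130)
for z in(.09,.1,.106,.115,.125):print(z,[onz(W,f(p),z).round(4).tolist() for p in[(510,262),(510,312),(680,262),(680,312)]])
print([tri(S,g(p),W,f(q)) for p,q in [((180,183),(510,285)),((215,205),(680,285))]])
T=cam('top');s=robot.get_state();print(s['tool_rot'].round(4))
a=robot.grab_frame('side');b=robot.grab_frame('wrist')
robot.gripper_to(0.0)
a2=robot.grab_frame('side');b2=robot.grab_frame('wrist')
v=np.hstack([cv2.resize(a2[170:270,320:420],(400,400)),cv2.resize(b2[220:340,260:380],(400,400))])
cv2.imwrite('pics/c3.png',v[:,:,::-1]);print(robot.get_state()['opening'])
```

```text
(array([0.63465268, 0.02087662, 0.13389305]), np.float64(0.003287731874135191))
0.09 [[0.643, -0.01, 0.09], [0.6635, -0.0107, 0.09], [0.6431, 0.0534, 0.09], [0.6635, 0.0541, 0.09]]
0.1 [[0.639, -0.0086, 0.1], [0.6585, -0.0093, 0.1], [0.6391, 0.052, 0.1], [0.6586, 0.0527, 0.1]]
0.106 [[0.6366, -0.0078, 0.106], [0.6556, -0.0085, 0.106], [0.6367, 0.0511, 0.106], [0.6557, 0.0518, 0.106]]
0.115 [[0.633, -0.0065, 0.115], [0.6512, -0.0072, 0.115], [0.6331, 0.0498, 0.115], [0.6513, 0.0505, 0.115]]
0.125 [[0.629, -0.0052, 0.125], [0.6463, -0.0058, 0.125], [0.6291, 0.0484, 0.125], [0.6463, 0.049, 0.125]]
[(array([0.61032943, 0.00324139, 0.16370603]), np.float64(0.01818618388046406)), (array([0.65628706, 0.0481882 , 0.10418078]), np.float64(0.020281026690774417))]
[[-1.e+00 -0.e+00  8.e-04]
 [-0.e+00  1.e+00  1.e-04]
 [-8.e-04  1.e-04 -1.e+00]]
0.0002229619906521073
```

View pics/c3.png

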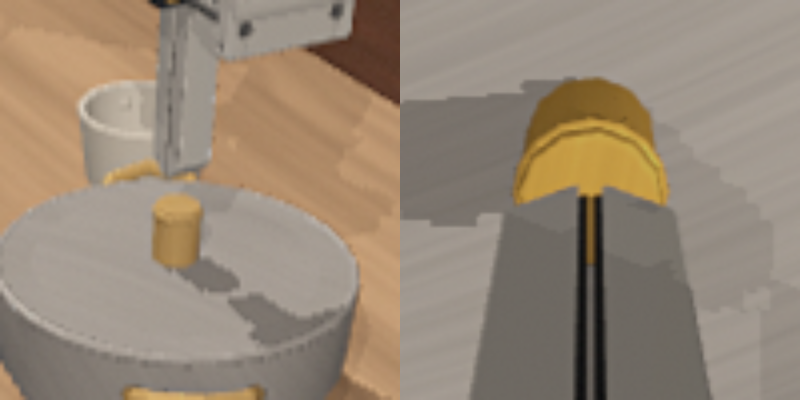

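Run:
```python
from h import *
S=cam('side');W=cam('wrist');print(robot.get_state()['ee_pos'])
print(tri(S,(361.75,213),W,(317,276.4)))
for z in(.106,.12,.135): print(proj(S,[.623,.0215,z]),proj(W,[.623,.0215,z]))
```

```text
[0.63099582 0.0214965  0.12497534]
(array([0.62440396, 0.02127034, 0.1364048 ]), np.float64(0.0017050996945860567))
[359.92553675 226.61980914] [316.74057155 255.61275382]
[360.27272316 220.5106555 ] [316.78252895 264.0118288 ]
[360.6502904  213.86691519] [316.83398493 274.31233872]
```

The closed tips are really at z≈0.136 when the TCP reads 0.125. So they stand about 11 mm above the reported TCP, not 19 mm below it, an offset of about 30 mm. That explains the miss. I'll retry 30 mm lower with a guarded descent.

```bash
cat >> h.py <<'E'
DZ=-.030  # fingertips found 30 mm higher than the reported TCP implies
def P(p,z): return [p[0],p[1],z+DZ]
def lin(p,z,v=.15,th=None): return robot.move_linear(P(p,z),velocity=v,threshold=th)
def st(*k):
    s=robot.get_state();print(round(s['time'],1),s['ee_pos'].round(4),'open',round(s['opening'],4),'gf',round(float(s['grasp_force']),1),'F',s['force'].round(1))
E
python3 - <<'E'
from h import *
k=[.631,.0215]
lin(k,.165,.1);robot.gripper_to(.05)
print(lin(k,.1105,.03,5));st()
robot.gripper_to(0.0);st()
if robot.get_state()['opening']>.015:
    lin(k,.14,.05);st();lin(k,.2,.1);st()
W=cam('wrist')
f=robot.grab_frame('side');cv2.imwrite('pics/s3.png',cv2.resize(f[60:320,200:460],(400,400))[:,:,::-1])
E
```

```text
False
20.3 [0.6311 0.0215 0.0806] open 0.0501 gf 0.0 F [-0.1 -0.1  0.3]
20.8 [0.631  0.0215 0.0805] open 0.0236 gf 30.0 F [ 0.2 -0.1 -0. ]
21.5 [0.6309 0.0215 0.1099] open 0.0233 gf 30.0 F [ 0.4 -0.3 -1.4]
22.3 [0.6307 0.0215 0.1694] open 0.0232 gf 30.0 F [ 0.8 -0.2 -2.8]
```

View pics/s3.png

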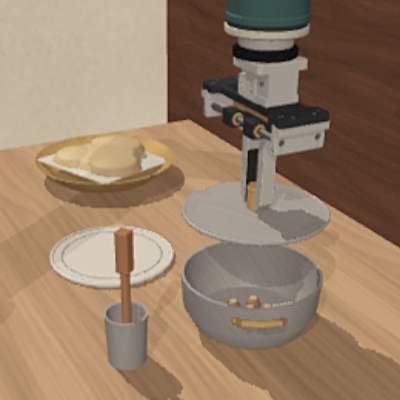

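The side view shows the lid held level by the knob, with the open karahi and its nuts below. Next I set it on the plate.

Run:
```python
from h import *
p=[.5347,.2836]
lin(p,.15,.2);lin(p,.055,.1);st()
print(lin(p,.036,.02,2.5));st()
robot.gripper_to(.05);lin(p,.16,.15);st()
W=cam('wrist');f=robot.grab_frame('wrist');h=cv2.cvtColor(f,cv2.COLOR_RGB2HSV)
cv2.imwrite('pics/w4.png',f[:,:,::-1])
for c in blobs(f,(14,110,110),(26,255,255),(240,150,400,400),100):print(cen(c),cv2.contourArea(c),onz(W,cen(c),.05))
# clear view for the lumps
robot.move_ptp([.45,.3,.3],down(np.pi/2));f=robot.grab_frame('top');cv2.imwrite('pics/top2.png',f[:,:,::-1]);st()
T=cam('top')
for c in blobs(f,(5,150,40),(17,255,255),(400,170,550,300)):
    r=cv2.minAreaRect(c);w=np.array([onz(T,q,.022)[:2] for q in cv2.boxPoints(r)]);print('lump',r,onz(T,cen(c),.022).round(4),(w[1]-w[0]).round(4),(w[2]-w[1]).round(4))
```

```text
25.0 [0.5351 0.2838 0.0256] open 0.0236 gf 30.0 F [ 0.7  0.4 -1.6]
True
25.7 [0.5346 0.2836 0.0121] open 0.0236 gf 30.0 F [0.7 1.1 1.7]
27.2 [0.5342 0.2834 0.1291] open 0.0501 gf 0.0 F [-0.2  0.5 -1. ]
[316.61457346 359.81189105] 6859.5 [0.63297578 0.28326082 0.05      ]
[316.96653671 238.07196231] 1026.0 [0.53297508 0.28354352 0.05      ]
28.1 [0.4501 0.2995 0.2982] open 0.0502 gf 0.0 F [ 0.3  0.2 -0.7]
lump ((474.5, 234.5), (129.0, 149.0), 90.0) [ 0.541  -0.2962  0.022 ] [-0.0077 -0.3058] [-0.2641  0.0146]
```

View pics/w4.png

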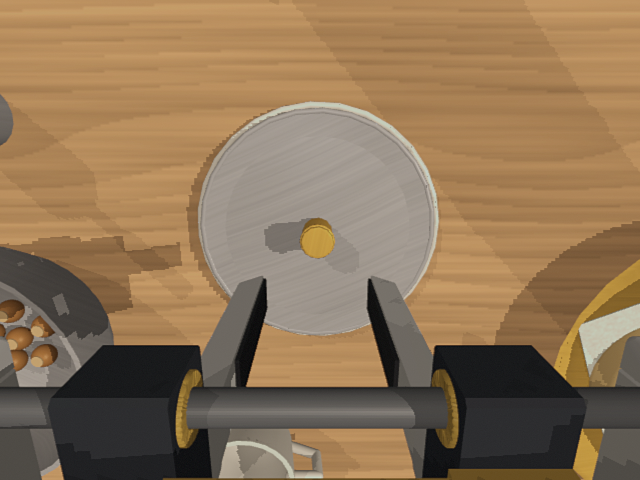

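View pics/top2.png

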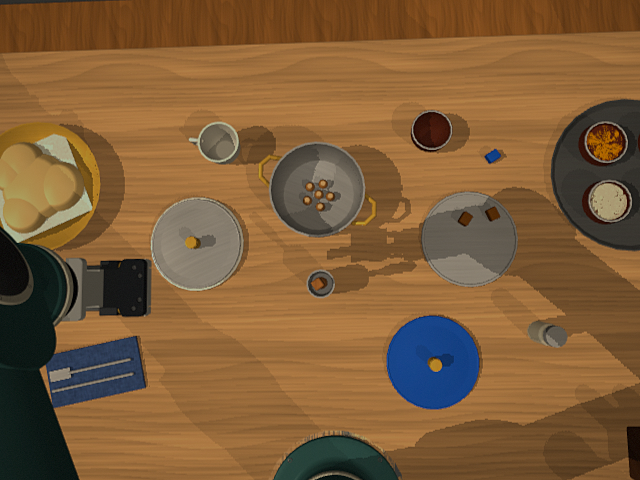

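The wrist view shows the lid sitting flat and centred on the plate, knob at (317,238). The top view shows the six nuts in the karahi, and one lump has been knocked from (452,216) to (465,218). The other is still at (492,214). I'll measure the lumps from above with the wrist camera.

```bash
cat >> h.py <<'E'
def lumps(show=None):
    W=cam('wrist');f=robot.grab_frame('wrist')
    if show: cv2.imwrite(show,f[:,:,::-1])
    C=np.array([.5334,-.2885]);out=[]
    for c in blobs(f,(3,120,30),(16,255,200),None,150):
        pts=np.array([onz(W,q,.019)[:2] for q in c[:,0,:]])
        p=np.mean([onz(W,cen(c),.019)[:2]],0)
        if np.linalg.norm(p-C)>.11: continue
        r=cv2.minAreaRect((pts*1000).astype(np.float32));
        if max(r[1])>45: continue
        b=cv2.boxPoints(r);e1=b[1]-b[0];e2=b[2]-b[1];s=e1 if np.linalg.norm(e1)<np.linalg.norm(e2) else e2
        out.append((np.array(r[0])/1000,np.arctan2(s[1],s[0]),np.array(r[1])))
    return out
E
python3 - <<'E'
from h import *
robot.move_ptp([.45,.1,.3],down(np.pi/2))
robot.move_ptp(P([.56,-.30],.24),down(np.pi/2));st()
for l in lumps('pics/w5.png'):print(l)
E
```

```text
30.5 [ 0.5607 -0.2986  0.21  ] open 0.0496 gf 0.0 F [ 1.3 -0.4  0.1]
```

View pics/w5.png

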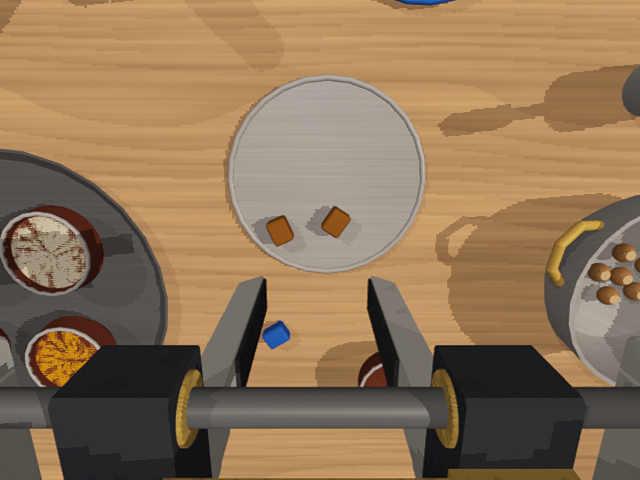

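The wrist view shows the two brown lumps on the thali at (280,231) and (336,222). The mask failed because the surrounding wood's outline encloses them, so I'll switch to listing all contours, then grasp.

```bash
sed -i 's/RETR_EXTERNAL/RETR_LIST/' h.py
python3 - <<'E'
from h import *
L=lumps()
for l in L:print(l)
f=cv2.cvtColor(cv2.imread('pics/w5.png'),cv2.COLOR_BGR2HSV);print(f[231,280],f[222,336],f[222,310],f[240,322])
E
```

```text
(array([ 0.58369452, -0.33585483]), np.float32(-1.139443), array([27.47491074, 22.22634697]))
(array([ 0.57488239, -0.27950546]), np.float32(0.9674543), array([21.94868851, 26.79998207]))
[ 15 211 144] [ 15 212 142] [ 13  28 129] [ 14  26 168]
```

```bash
cat > pick.py <<'E'
from h import *
import sys
dx,dy=float(sys.argv[1]),float(sys.argv[2])
L=sorted(lumps(),key=lambda l:l[0][1]);p,yaw,d=L[0];yaw=float(yaw)%np.pi;print(len(L),p,yaw,d)
R=down(yaw)
robot.move_ptp(P(p,.14),R);robot.gripper_to(.04)
lin(p,.05,.12);print('touch',lin(p,.0295,.03,4));st()
robot.gripper_to(0);st()
if robot.get_state()['opening']<.012: lin(p,.15);sys.exit('missed')
lin(p,.15,.12)
q=[.631+dx,.0215+dy]
robot.move_ptp(P(q,.17),R);st();lin(q,.08,.12);print('touch',lin(q,.05,.04,4))
robot.gripper_to(.042);lin(q,.19,.15);st()
robot.move_ptp(P([.56,-.30],.24),down(np.pi/2))
for l in lumps():print(l)
E
python3 pick.py 0 -.042
```

```text
2 [ 0.58363733 -0.33567828] 1.9938713630014142 [27.46385193 21.76511192]
touch False
33.3 [ 5.837e-01 -3.358e-01 -4.000e-04] open 0.0399 gf 0.0 F [-0.1 -0.2  0.3]
33.7 [ 5.837e-01 -3.357e-01 -4.000e-04] open 0.0212 gf 30.0 F [-1.1  0.6  2.4]
36.1 [ 0.6309 -0.0223  0.14  ] open 0.0207 gf 30.0 F [ 0.1 -1.  -0.6]
touch False
39.5 [ 0.6305 -0.0204  0.1591] open 0.0421 gf 0.0 F [ 0.2 -0.1  0.5]
(array([ 0.57485754, -0.27944604]), np.float32(0.968374), array([21.87160492, 26.6145401 ]))
```

```bash
python3 pick.py -.042 0.005
python3 - <<'E'
from h import *
robot.move_ptp([.4,-.3,.3],down(np.pi/2));st()
f=robot.grab_frame('top');cv2.imwrite('pics/top3.png',np.hstack([cv2.resize(f[130:300,255:385],(390,510),interpolation=2),cv2.resize(f[150:290,400:530],(390,510),interpolation=2)])[:,:,::-1])
E
```

```text
1 [ 0.57479822 -0.27948608] 0.9725544452667236 [21.93572617 26.59303856]
touch False
43.3 [ 5.748e-01 -2.796e-01 -4.000e-04] open 0.0399 gf 0.0 F [ 0.7 -0.1 -0.4]
43.7 [ 5.749e-01 -2.794e-01 -4.000e-04] open 0.0206 gf 30.0 F [-0.1  1.2  1.7]
46.1 [0.5891 0.0249 0.14  ] open 0.021 gf 30.0 F [-0.1 -1.6 -0.6]
touch False
49.5 [0.5886 0.0265 0.1592] open 0.0418 gf 0.0 F [-0.6  0.3 -0.2]
51.6 [ 0.401  -0.2991  0.3   ] open 0.0417 gf 0.0 F [-0.8  0.5  0. ]
```

View pics/top3.png

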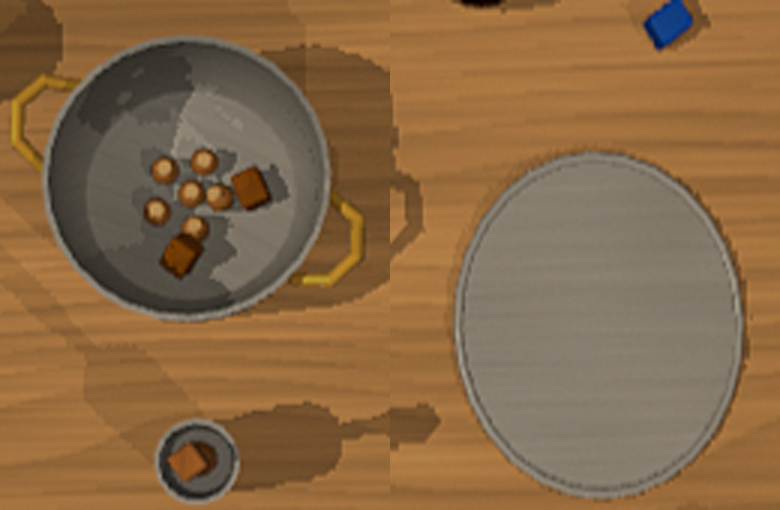

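Both lumps are in the karahi with the six nuts (left crop), and the thali is empty (right crop). Next, the stick: I hover and measure its top face.

```bash
cat > ms.py <<'E'
from h import *
def stick(f,C,box,lo=(5,110,120)):
    for c in blobs(f,lo,(18,255,255),box,20)[:2]:
        pts=np.array([onz(C,q,.184)[:2]*1000 for q in c[:,0,:]],np.float32);r=cv2.minAreaRect(pts);print(cen(c).round(1),cv2.contourArea(c),r)
E
python3 - <<'E'
from ms import *
robot.move_ptp([.447,.019,.25],down(np.pi/2));st()
W=cam('wrist');f=robot.grab_frame('wrist');u=proj(W,[.4474,.0205,.184]);print(u)
x,y=u.astype(int);b=(x-40,y-40,x+40,y+40)
cv2.imwrite('pics/w6.png',cv2.resize(f[y-60:y+60,x-60:x+60],(480,480),interpolation=2)[:,:,::-1]);cv2.imwrite('pics/w6full.png',f[:,:,::-1])
h=cv2.cvtColor(f,cv2.COLOR_RGB2HSV);print(h[y-30:y+31:6,x].tolist())
for v in(100,120,140):stick(f,W,b,(5,110,v))
ft=cv2.imread('pics/top2.png')[:,:,::-1].copy();T=cam('top')
for v in(120,135):stick(ft,T,(305,268,336,298),(5,140,v))
S=cam('side');fs=cv2.imread('pics/side0.png')[:,:,::-1].copy()
for r in(212,220,230,245,252):
    hh=cv2.cvtColor(fs,cv2.COLOR_RGB2HSV)[r,265:300];k=np.where((hh[:,1]>120)&(hh[:,0]<16))[0]+265;print(r,k.min(),k.max())
for z in(.02,.09,.15,.184):print(z,proj(S,[.4474,.0205,z]))
E
```

```text
52.9 [0.4473 0.018  0.2501] open 0.0418 gf 0.0 F [-0.1 -0.5 -0.6]
[320.27915378 244.93346932]
[[13, 173, 115], [13, 168, 102], [14, 175, 102], [13, 171, 125], [14, 164, 177], [14, 165, 175], [14, 166, 174], [14, 166, 171], [16, 121, 183], [16, 123, 184], [16, 125, 186]]
[319.7 249.3] 5155.0 ((447.1915283203125, 20.034589767456055), (55.96931838989258, 56.81645965576172), 89.88032531738281)
[319.9 252.1] 4658.0 ((447.1915283203125, 20.034589767456055), (55.96931838989258, 56.81645965576172), 89.88032531738281)
[323.  209.9] 39.5 ((422.95343017578125, 22.22602653503418), (8.57927417755127, 3.171720266342163), 7.235413074493408)
[319.8 252.6] 4491.0 ((447.1915283203125, 20.034589767456055), (55.96931838989258, 56.81645965576172), 89.88032531738281)
[309.8 279.3] 95.0 ((449.8540344238281, 15.62909984588623), (51.6872673034668, 49.64519500732422), 88.97301483154297)
[316.7 283.8] 67.5 ((447.7967834472656, 21.312576293945312), (15.080682754516602, 15.465221405029297), 35.76372146606445)
[309.8 279.3] 95.0 ((449.8540344238281, 15.62909984588623), (51.6872673034668, 49.64519500732422), 88.97301483154297)
[316.6 283.8] 59.5 ((447.6894836425781, 21.549114227294922), (13.779000282287598, 15.268121719360352), 32.59029769897461)
212 274 285
220 275 285
230 275 285
245 279 284
252 279 284
0.02 [282.15226717 284.09526275]
0.09 [281.03099583 253.94982374]
0.15 [279.99971543 226.22379596]
0.184 [279.38386166 209.66653493]
```

View pics/w6.png

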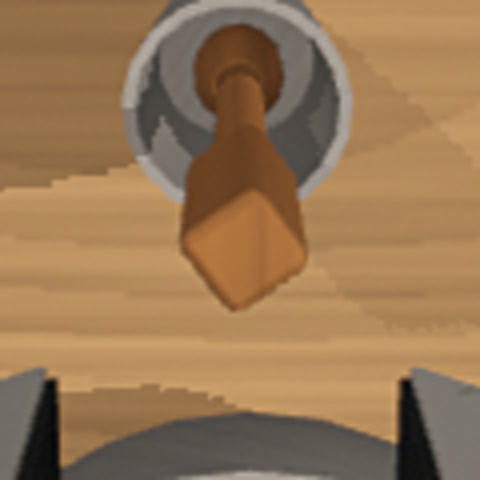

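Run:
```python
from h import *
W=cam('wrist');g=lambda p:(p[0]/4+260,p[1]/4+184)
c=np.array([onz(W,g(p),.184) for p in[(181,240),(256,192),(306,255),(237,310)]])
print(c.mean(0));e=np.diff(np.r_[c,c[:1]],axis=0)[:,:2];print(np.linalg.norm(e,axis=1),np.degrees(np.arctan2(e[:,1],e[:,0])))
print('mouth',onz(W,g((237.5,103)),.07),'foot',onz(W,g((239,66)),.026))
f=cv2.imread('pics/w6full.png');h=cv2.cvtColor(f,cv2.COLOR_BGR2HSV)
S=cam('side');print(proj(S,[*c.mean(0)[:2],.15]))
```

```text
[0.44847735 0.02100851 0.184     ]
[0.01544293 0.01422236 0.01556089 0.01599779] [ 123.49394974   37.51413129  -49.93653457 -142.98925373]
mouth [0.44668013 0.02060557 0.07      ] foot [0.44576743 0.02135274 0.026     ]
[280.42598411 225.98200032]
```

The crop shows the stick upright in its tumbler, with its square top face centred near wrist px (321,247) and faces at about 37° and 127°. I'll pick it up and hold it over the karahi, and fit the rim and locate the nuts to choose a free entry point.

Run:
```python
from h import *
s=[.4478,.0208];R=down(np.radians(126.5))
robot.move_ptp([*s,.25],R);lin(s,.2,.1);print(lin(s,.160,.04,5));st()
robot.gripper_to(0);st()
lin(s,.19,.05);st();lin(s,.295,.12);st()
T=cam('top')
f=cv2.imread('pics/top2.png')[:,:,::-1].copy();h=cv2.cvtColor(f,cv2.COLOR_RGB2HSV)
m=cv2.inRange(h,np.array([0,0,0]),np.array([179,85,255]));k=np.zeros_like(m);cv2.circle(k,(317,190),56,255,-1);m&=k
m=cv2.morphologyEx(m,cv2.MORPH_OPEN,np.ones((3,3)));c=max(cv2.findContours(m,cv2.RETR_EXTERNAL,cv2.CHAIN_APPROX_NONE)[0],key=cv2.contourArea)
e=cv2.fitEllipse(cv2.convexHull(c));print('rim',e,onz(T,e[0],.08)[:2],'crop est',onz(T,(317.5,189.7),.08)[:2])
for p in[(165,169),(204,160),(191,193),(218,194),(157,210),(195,227),(251,188),(182,256)]:print(onz(T,(p[0]/3+255,p[1]/3+130),.018)[:2].round(3))
fs=robot.grab_frame('side');cv2.imwrite('pics/s7.png',fs[:,:,::-1])
```

```text
False
55.7 [0.4479 0.0208 0.1302] open 0.042 gf 0.0 F [-0.4  0.5  0.4]
56.2 [0.4478 0.0208 0.1301] open 0.0176 gf 30.0 F [-0.1  0.   1.2]
56.9 [0.4477 0.0209 0.1599] open 0.0178 gf 30.0 F [ 0.9  0.2 -1. ]
58.0 [0.4475 0.0208 0.2644] open 0.0182 gf 30.0 F [-0.5  0.3 -1.5]
rim ((316.74908447265625, 189.0120391845703), (94.74949645996094, 95.9181900024414), 72.80845642089844) [0.63212032 0.02346779] crop est [0.63071584 0.02201112]
[0.65 0.04]
[0.656 0.013]
[0.632 0.023]
[0.631 0.004]
[0.621 0.047]
[0.608 0.02 ]
[ 0.635 -0.019]
[0.588 0.03 ]
```

```bash
cat > stir.py <<'E'
from h import *
c=np.array([.6317,.0228]);O=.156   # stick origin height = nominal TCP height - O
e=[.609,-.011]
lin(e,.13+O,.2);lin(e,.05+O,.15);print('touch',lin(e,.0125+O,.04,5));st()
a0=np.arctan2(e[1]-c[1],e[0]-c[0]);P0=lambda a,r=.025:c+r*np.array([np.cos(a),np.sin(a)])
lin(P0(a0),.0125+O,.05);t=lin(P0(a0),.005+O,.01,3);z=robot.get_state()['ee_pos'][2]-DZ-O
print('floor touch',t,z);z=min(max(z+.002,.008),.011) if t else .008
lin(P0(a0),z+O,.03);st()
N=16;F=0
for i in range(1,int(4*N)+1):
    lin(P0(a0+2*np.pi*i/N),z+O,.06);F=max(F,np.linalg.norm(robot.get_state()['force']))
    if i%N==0:st()
print('maxF',F)
lin(c,z+O+.004,.05);lin(c,.06+O,.1);lin(c,.13+O,.15);st()
f=robot.grab_frame('side');cv2.imwrite('pics/s8.png',f[:,:,::-1])
S=cam('side');h=cv2.cvtColor(f,cv2.COLOR_RGB2HSV)
for q in(.145,.11,.07,.04,.012):
    u=proj(S,[*c,.13+q]);x,r=u.astype(int);w=h[r,x-25:x+25];k=np.where((w[:,1]>95)&(w[:,0]<15))[0]+x-25;print(q,u.round(1),k.min() if len(k) else None,k.max() if len(k) else None,len(k))
E
python3 stir.py
```

```text
touch True
60.3 [ 0.6086 -0.0106  0.1493] open 0.018 gf 30.0 F [-1.7  1.   5.5]
floor touch True 0.006422426337764714
61.7 [0.6178 0.0021 0.1344] open 0.0176 gf 30.0 F [ 0.1  0.1 -1.2]
66.8 [0.618  0.0016 0.1343] open 0.018 gf 30.0 F [ 0.  -0.1 -0.7]
71.8 [0.618  0.0016 0.1344] open 0.018 gf 30.0 F [-0.4  0.3 -0.7]
76.9 [0.618  0.0016 0.1344] open 0.0177 gf 30.0 F [-0.2 -0.  -1.2]
82.0 [0.618  0.0016 0.1343] open 0.0177 gf 30.0 F [ 0.3 -0.4 -1.3]
maxF 2.1459792974826706
83.9 [0.6313 0.023  0.255 ] open 0.0179 gf 30.0 F [-1.   0.8 -1.6]
0.145 [368.1 145.6] 343 392 33
0.11 [367.  163.3] 341 390 39
0.07 [365.8 182.8] 350 388 21
0.04 [365.  196.9] 363 388 14
0.012 [364.2 209.6] 359 388 17
```

Four turns are done at a foot height of about 8 mm, 2 mm clear of the touched floor, with forces under 2.2 N. Now the stick goes back.

Run:
```python
from h import *
s=[.4475,.0207]
lin(s,.295,.2);lin(s,.19,.12);st();print(lin(s,.156,.03,3));st()
robot.gripper_to(.045);robot.pause(.3);st();lin(s,.27,.1);st()
robot.move_ptp([.45,.3,.3],down(np.pi/2))
f=robot.grab_frame('top');g=robot.grab_frame('side');st()
cv2.imwrite('pics/t9.png',f[:,:,::-1]);cv2.imwrite('pics/s9.png',g[:,:,::-1])
v=np.hstack([cv2.resize(f[135:305,255:385],(390,510),interpolation=2),cv2.resize(g[190:320,220:320],(390,510),interpolation=2)])
cv2.imwrite('pics/c9.png',v[:,:,::-1])
T=cam('top')
for c in blobs(f,(14,140,110),(25,255,255),(175,225,215,260)):print('knob',cen(c),cv2.contourArea(c),onz(T,cen(c),.049))
h=cv2.cvtColor(f,cv2.COLOR_RGB2HSV)
for c in blobs(f,(5,130,30),(19,255,255),(275,147,360,232),8):print(cen(c).round(0),cv2.contourArea(c),onz(T,cen(c),.02)[:2].round(3))
```

```text
86.0 [0.4479 0.0207 0.1605] open 0.0176 gf 30.0 F [ 0.2  0.3 -0.4]
True
87.0 [0.4476 0.0207 0.1298] open 0.0176 gf 30.0 F [-0.7  0.1  6.6]
87.9 [0.4471 0.0207 0.1297] open 0.0448 gf 0.0 F [-0.1  0.6 -0.5]
89.1 [0.4472 0.0206 0.2395] open 0.0453 gf 0.0 F [0.1 0.1 0.5]
90.3 [0.4505 0.2986 0.2999] open 0.0446 gf 0.0 F [-0.2  0.4 -0.3]
knob [190.47962963 241.91851852] 90.0 [0.53520593 0.28371197 0.049     ]
[354. 153.] 131.5 [ 0.719 -0.053]
[280. 152.] 127.5 [0.724 0.102]
[353. 226.] 124.5 [ 0.565 -0.048]
[280. 226.] 118.5 [0.567 0.104]
[329. 220.] 115.5 [0.578 0.001]
[326. 186.] 105.5 [0.649 0.006]
[341. 178.] 101.0 [ 0.666 -0.026]
[311. 183.] 53.5 [0.657 0.038]
[314. 206.] 52.0 [0.608 0.033]
[306. 197.] 51.5 [0.627 0.05 ]
[327. 199.] 51.0 [0.622 0.006]
```

View pics/c9.png

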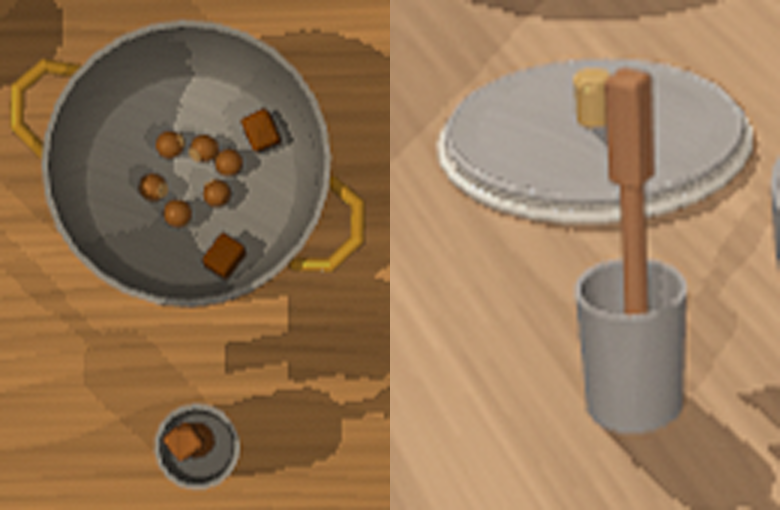

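The crops show six nuts and both lumps in the karahi, the stick upright in its tumbler, and the lid on the plate behind it. Last step: the lid.

Run:
```python
from h import *
p=[.5346,.2836];q=[.6315,.0222]
robot.move_ptp(P(p,.18),down(np.pi/2));lin(p,.08,.12);print(lin(p,.0422,.03,5));st()
robot.gripper_to(0);st();lin(p,.08,.06);lin(p,.20,.15);st()
lin(q,.20,.2);lin(q,.125,.08);st();print(lin(q,.105,.02,2.5));st()
robot.gripper_to(.05);lin(q,.2,.12)
W=cam('wrist');f=robot.grab_frame('wrist');k=[c for c in blobs(f,(14,110,110),(26,255,255),(270,150,370,330),100)]
for c in k:print(cen(c),cv2.contourArea(c),onz(W,cen(c),.117))
robot.move_ptp([.45,.3,.3],down(np.pi/2));st()
f=robot.grab_frame('top');g=robot.grab_frame('side');T=cam('top');S=cam('side')
cv2.imwrite('pics/tA.png',f[:,:,::-1]);cv2.imwrite('pics/sA.png',g[:,:,::-1])
h=cv2.cvtColor(f,cv2.COLOR_RGB2HSV)
m=cv2.inRange(h,np.array([0,0,0]),np.array([179,85,255]));kk=np.zeros_like(m);cv2.circle(kk,(317,190),52,255,-1);m&=kk
c=blobs(f,(15,140,110),(25,255,255),(300,172,335,205))[0];a=cen(c);print('knob top',a,onz(T,a,.117))
c=blobs(g,(14,100,110),(25,255,255),(350,212,380,240),30)[0];b=cen(c);print('knob side',b,cv2.boundingRect(c),proj(S,[*q,.118]),proj(S,[*q,.084]))
g0=cv2.imread('pics/side0.png')[:,:,::-1];print('side diff vs start in pot box',np.abs(g.astype(int)-g0)[205:285,312:415].mean(), 'cup/katori',np.abs(g.astype(int)-g0)[185:215,335:378].mean(),np.abs(g.astype(int)-g0)[280:325,460:515].mean())
c0=blobs(g0.copy(),(14,100,110),(25,255,255),(350,212,380,240),30)[0];print('knob side at start',cen(c0),cv2.boundingRect(c0))
```

```text
False
93.4 [0.5347 0.2837 0.0124] open 0.0452 gf 0.0 F [0.5 0.  0.2]
93.9 [0.5346 0.2836 0.0123] open 0.0236 gf 30.0 F [-0.7  0.5  0.7]
95.6 [0.5341 0.2834 0.1691] open 0.0234 gf 30.0 F [-0.  -0.1 -1.6]
98.3 [0.6318 0.0222 0.0955] open 0.0232 gf 30.0 F [ 1.2  0.  -1.8]
True
99.0 [0.6314 0.0222 0.0801] open 0.0233 gf 30.0 F [-1.4  0.9  7.1]
[316.50508607 249.18440271] 1278.0 [0.62973962 0.02218088 0.117     ]
101.9 [0.4506 0.2991 0.2997] open 0.0499 gf 0.0 F [-0.3 -0.3 -0.7]
knob top [316.08802309 185.64213564] [0.63157358 0.02287074 0.117     ]
knob side [363.7040404  227.06262626] (358, 219, 13, 18) [363.62364482 220.36511423] [362.73581901 234.98317438]
side diff vs start in pot box 2.1729368932038833 cup/katori 1.331266149870801 1.6606060606060606
knob side at start [363.64859438 227.5       ] (358, 219, 12, 18)
```

The lid seated at the same height as at the start, and its knob is where it was in both views. The cup and bowl haven't changed. Handing in.

```bash
python3 -c "
from rig import robot
print(robot.sign_off())"
```

```text
the job is handed in; nothing more can be done
None
```

The job is done and handed in at about 102 s: both lumps are in with the six nuts, stirred four turns in 5 cm circles; the stick is back in its tumbler, the lid is seated flat on the karahi, and the cup and bowl were not touched.

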